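Clear the drying cabinet: nest the dry beaker into its stack

ROBOT

A 6-joint arm with a two-finger parallel gripper is mounted at the origin on a cart in front of the work surface, level with it; the furniture and walls round the work are solid. World frame = base frame: x ahead of the robot, y to its left, z up, the work surface at z = 0. Lengths are in mm, angles in rad, forces in N, time in s.
With the tool pointing down it reaches from about 400 to 825 mm from the base axis. Payload 7 kg.
Tool frame: the origin (TCP) lies at the very end of the fingers, on their centre line; the grasp point (between the pads) lies 19 mm behind it; z points along the fingers, y is the line along which they close (so a half turn about z gives the same grasp; the last joint's range is limited). The gripper opens to 88 mm and grips with 3 to 60 N. Pads are 19 mm wide; open, the fingers measure 130 mm over their backs; the gripper's body (78 mm by 193 mm) begins 47 mm behind the grasp point.
Start: joints at [1.588, 0.359, 0.012, 0, -1.224, -0.288], TCP at [180.574, 650.376, 226.561] pointing down, gripper open.
Joint ranges: [-3.07, 3.07], [-1.43, 2.12], [-1.02, 1.25], [-3.03, 1.67], [-3.05, -0], [-3.03, 3.03]. Speed limits (rad/s): [2.39, 2.39, 3.01, 3.14, 3.14, 3.14].

INTERFACE

Orientations are given as a unit quaternion [x, y, z, w].
In Python, from plant import bot gives the robot as it stands. Calls block until the motion is done:
- bot.move_ptp(position, orientation): joint-space move of the TCP to a pose.
- bot.line_to(position, velocity=150, ori=None): straight line of the TCP; ori=None keeps the orientation; velocity is the mean speed in mm/s.
- bot.move_joints(angles): joint-space move.
- bot.move_gripper(opening, force=None): finger opening in mm; force is the grip in N (None keeps the last); returns when the fingers have stopped.
- bot.pause(seconds).
- bot.solve_ik(position, orientation): joint angles nearest the present ones, or None.
- bot.read_state(): the state.
- bot.camera(name): name is "scene" or "side" or "wrist"; returns the picture (384x512x3 uint8, red, green, blue); there is no depth.
- bot.get_calibration(name): a dict with "fx", "fy", "cx", "cy" (pixels), "view" (4x4, takes a point from world to camera coordinates); the wrist camera has in their place "T_tool_cam" (4x4, takes a point from camera to tool coordinates, whose origin is the TCP and whose axes are the flange's). Camera axes: x right, y up, looking along -z (the intrinsics and any distortion apply to the point x, -y, -z); pixel columns grow to the right and rows downward; lengths in mm; the calibration is good to about 2 mm. A picture is of the moment at which its call begins: read the wrist's pose just before it. get_calibration takes no time and is no camera call.
A pose or a line that the arm cannot do raises bot.Unreachable and nothing moves.
- bot.close_job(): hands the job in; it is judged then, once.
The state is a dict: "t": time; "joint_pos": joint angles; "qvel": joint speeds; "tau": joint torques, N m; "tcp_pos": TCP position; "eef_rot": TCP orientation; "contact_force": force on the tool from outside, world axes, zero at the start; "moment": the same for the moment, N m; "width": finger opening in mm; "finger_force": force on a finger pad.
Only numpy, scipy, OpenCV 4.12 (cv2) and the standard library are available. Lean on these libraries where they do the work, as an engineer would, in place of code of your own. Each camera call takes 0.05 s, during which the arm holds its last target. There are 200 camera calls.

TASK

The last small teal beaker in the little drying cabinet is dry. Pull the cabinet's door open by its handle and leave it standing wide open (square to the front or further), take the beaker out and stand it upright on the bench so that you can change your grip, then nest it squarely and fully home in the stack of two beakers of its own size. Do not shift the stack, knock anything over or disturb the other things on the bench.

Things in the scene. Friction and masses are not known exactly. Their poses are not given: they have to be found in the camera images.
- dryer: light-grey bench-top drying cabinet, fixed. Origin: bench height, middle of the front edges of its side walls; x points into it, y to its left seen from the front, z up. Base (steel plate on top, 40 mm above the bench) and solid roof (165 to 179 mm) reach from x -36 to +115 mm, 200 mm wide; side walls (11 thick) and back only from x 0 on. So with the door open, plate and roof jut out 36 mm
- dryer_door (a joint): angle of the clear wrap-round door, hinged at its right edge seen from the front, rad: 0 shut, grows as it swings out, 1.57 square, stops at 1.75. Friction (0.1 N m) holds it where it is left. A U: front panel 200 wide, 7 thick, 31 to 172 mm above the bench, its outer face 46 mm from the hinge axis, and a 5 mm return back to the walls at either end
- door_hinge (a point): point on the door's vertical hinge axis, 100 mm above the bench; in the dryer's frame at x 0, y -100 mm. Turns with the door: with the door shut its axes are the dryer's; +y runs along the front panel to the free edge, -x out of it
- handle_grip (a point): point on the dark steel handle, a round upright bar of 10 mm diameter from 80 to 173 mm above the bench, at 158 mm, to be pinched from above. In the door's frame (axes as door_hinge, from the hinge axis) at x -72, y +172 mm: 26 mm out from the panel; two 8 mm legs at 98 and 140 mm height join the bar to it
- beaker: small teal plastic beaker at the front of the cabinet's plate, under the roof, about 45 g: tapered, 76 mm high, 43 across its underside, 64 across the rim (67 over the lip), 53 at half height, 2.4 wall. Origin: centre of its underside, z up. Inner lugs stop a nested beaker 27 mm above this one's underside (27 mm of it show above the rim below), with about 1 mm play all round
- stack_low: lower beaker of the stack of two on the bench, the same as beaker. Origin: centre of its underside (on the bench), z up
- stack_top: upper beaker of that stack, same as beaker, nested in stack_low. Origin: centre of its underside, 27 mm above the bench; its rim is 103 mm above the bench. The third beaker belongs in this one, its underside then 54 mm above the bench
- wide_beaker: the one wider teal beaker (95 mm across its rim, 88 mm high), standing alone; not part of the job. Origin: centre of its underside, z up
- timer: small white bench timer, 66 x 62 x 18 mm; bystander. Origin: centre of its underside
- label_tape: flat roll of green label tape, 61 mm across, 13 mm high; bystander. Origin: centre of its underside
- marker_black: black marker pen lying flat, 136 mm long, 12 mm thick; bystander. Origin: centre of its underside

How it is judged:
By the outcome, as a careful person would: the job done as asked, in the order asked, and still so for the second after the job is handed in, with the robot touching nothing.
It also fails if it takes over 72 s, if anything falls off the work surface, if the arm or the gripper's body presses on something with over 40 N, if the wrist force passes 120 N, or if a joint passes its speed limit or range.

## Working session

There is one attempt and no reset: what is moved stays moved. The work goes in short steps, each a Python script; the robot and the scene stay as the last script left them, time stands still between calls to the robot, and variables do not carry over. Pictures are saved under pics/ and viewed, at most 10 in all, crops included, and the job is handed in when it is done.

```bash
mkdir -p pics; ls
python3 - <<'E'
from plant import bot
import cv2,numpy as np
a=bot.camera("scene");b=bot.camera("side")
cv2.imwrite("pics/a.png",cv2.resize(a[:,:,::-1],(800,600),interpolation=cv2.INTER_CUBIC))
cv2.imwrite("pics/b.png",cv2.resize(b[:,:,::-1],(800,600),interpolation=cv2.INTER_CUBIC))
np.set_printoptions(suppress=True,precision=3)
for n in("scene","side","wrist"):print(bot.get_calibration(n))
s=bot.read_state();print(s)
E
```

```text
pics
{'fx': 428.87391574895173, 'fy': 428.87391574895173, 'cx': 258.3935446104128, 'cy': 189.4139197397365, 'view': array([[   0.627,   -0.779,    0.017, -194.71 ],
       [   0.562,    0.468,    0.682, -385.062],
       [  -0.539,   -0.418,    0.731, -740.016],
       [   0.   ,    0.   ,    0.   ,    1.   ]])}
{'fx': 356.08092742714734, 'fy': 356.08092742714734, 'cx': 256.03583226147384, 'cy': 193.50003494022886, 'view': array([[   0.946,   -0.325,   -0.014, -372.909],
       [   0.218,    0.603,    0.768, -266.907],
       [  -0.241,   -0.729,    0.641, -733.213],
       [   0.   ,    0.   ,    0.   ,    1.   ]])}
{'fx': 309.27136678583304, 'fy': 309.27136678583304, 'cx': 257.7272943042318, 'cy': 189.7933547888035, 'T_tool_cam': array([[  -0.   ,    0.966,    0.258,   70.352],
       [   1.   ,    0.   ,   -0.   ,   -0.196],
       [  -0.   ,    0.258,   -0.966, -156.991],
       [   0.   ,    0.   ,    0.   ,    1.   ]])}
{'t': 0.1, 'joint_pos': array([ 1.588,  0.359,  0.011, -0.   , -1.224, -0.288]), 'qvel': array([ 0.001, -0.003,  0.002,  0.001,  0.   ,  0.   ]), 'tau': array([ -0.002, -58.416,  29.375,   7.015,   0.01 ,  -0.   ]), 'tcp_pos': array([180.466, 649.992, 225.746]), 'eef_rot': array([ 0.991, -0.135, -0.   ,  0.001]), 'contact_force': array([-1.027,  0.657,  0.275]), 'moment': array([-0.013,  0.035, -0.029]), 'finger_force': 0.0, 'width': 87.89990583755275}
```

View pics/a.png

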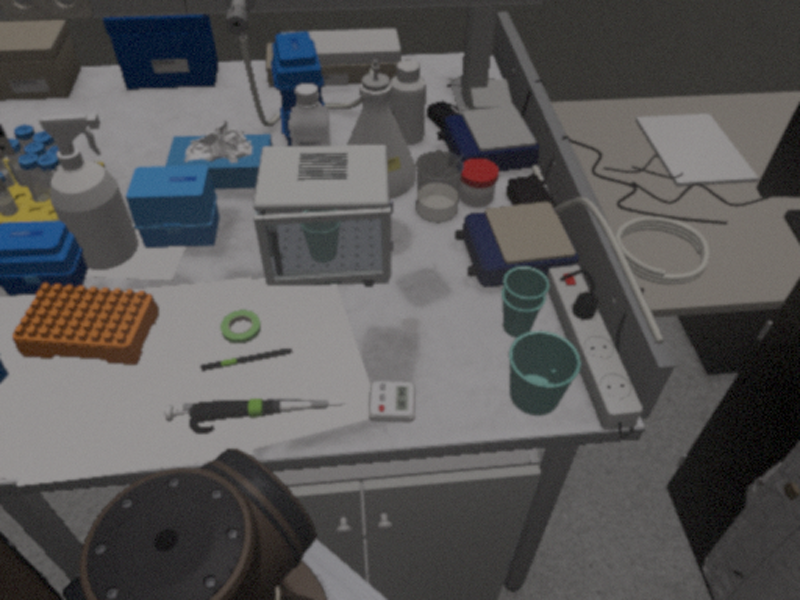

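View pics/b.png

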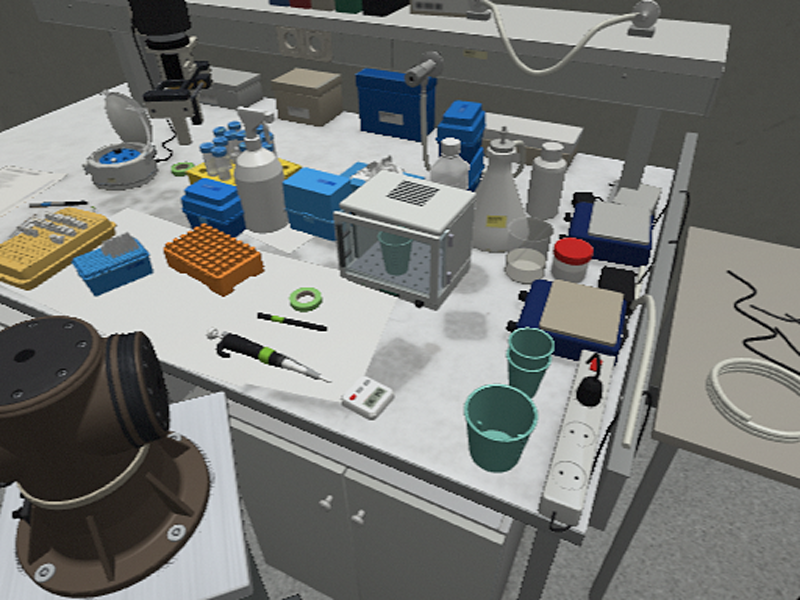

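The scene view shows the cabinet at about (325,215) with its handle at the left edge, the stack at (525,300), the wide beaker at (543,372) and the timer at (392,400). The side view shows the cabinet at about (405,240) and the stack at (528,360). I'll enlarge these areas for accuracy.

Run:
```python
import cv2,numpy as np
from plant import bot
a=bot.camera("scene")[:,:,::-1];b=bot.camera("side")[:,:,::-1]
a=np.clip(a.astype(float)*1.5,0,255).astype(np.uint8)
c=lambda i,x,y:cv2.resize(i[y:y+100,x:x+133],(400,300),interpolation=cv2.INTER_CUBIC)
m=np.vstack([np.hstack([c(a,155,88),c(b,205,105)]),np.hstack([c(a,280,168),c(b,265,203)])])
cv2.imwrite("pics/c.png",m)
```

```text
(no output)
```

View pics/c.png

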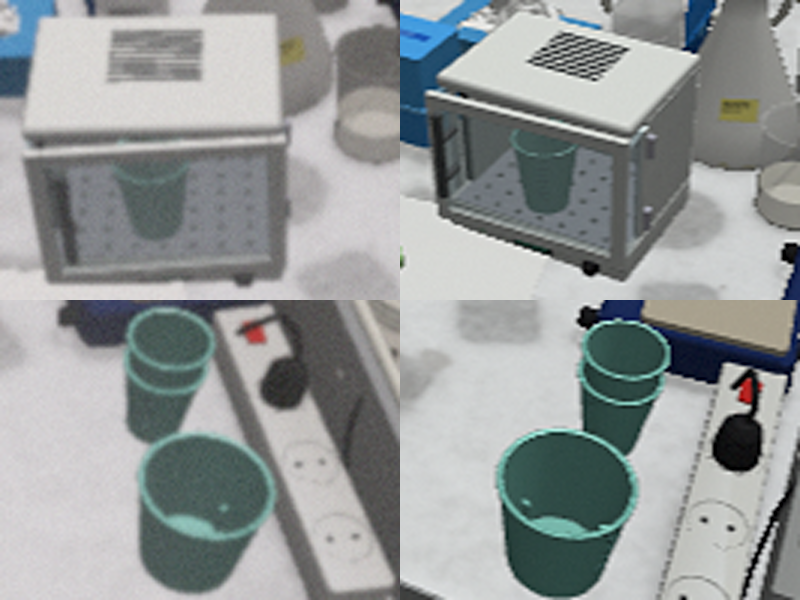

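The crops show the roof corners, the handle bar (dark, at the left of the door) and the beaker and stack rims clearly in both views. Next I'll fit the poses.

```bash
cat > h.py <<'E'
import numpy as np,cv2
from scipy.optimize import least_squares
from scipy.spatial.transform import Rotation as R
from plant import bot
np.set_printoptions(suppress=True,precision=2)
C={n:bot.get_calibration(n) for n in("scene","side","wrist")}
def view(n,pose=None):
    if n!="wrist":return np.array(C[n]["view"])
    T=np.eye(4);T[:3,:3]=R.from_quat(pose[1]).as_matrix();T[:3,3]=pose[0]
    return np.linalg.inv(T@np.array(C[n]["T_tool_cam"]))
def proj(n,P,pose=None):
    c=C[n];V=view(n,pose);q=np.atleast_2d(P)@V[:3,:3].T+V[:3,3]
    return np.c_[c["cx"]-c["fx"]*q[:,0]/q[:,2],c["cy"]+c["fy"]*q[:,1]/q[:,2]]
def onplane(n,uv,z,pose=None):
    return least_squares(lambda p:(proj(n,[p[0],p[1],z],pose)[0]-uv),[400,300]).x
def dry(p,P):
    x,y,a=p;P=np.atleast_2d(P).astype(float);c,s=np.cos(a),np.sin(a)
    return np.c_[x+c*P[:,0]-s*P[:,1],y+s*P[:,0]+c*P[:,1],P[:,2]]
E
python3 - <<'E'
from h import *
f=lambda x0,y0,l:np.array([[x0+(u+.5)/3-.5,y0+(v+.5)/3-.5] for u,v in l])
top=[[-36,100,179],[-36,-100,179],[115,-100,179],[115,100,179]]
S=f(155,88,[(24,133),(282,133),(278,15),(40,18)]);D=f(205,105,[(38,80),(232,130),(300,52),(102,12)])
r=lambda p:np.r_[(proj("scene",dry(p,top))-S).ravel(),(proj("side",dry(p,top))-D).ravel()]
b=None
for a in(0,.8,1.6,2.4,-.8):
    o=least_squares(r,[400,700,a],x_scale=[100,100,1],loss="soft_l1")
    if b is None or o.cost<b.cost:b=o
print("dryer",b.x,b.cost,r(b.x))
p=b.x
for n in("scene","side"):
    x0,y0=(155,88) if n=="scene" else (205,105)
    print(n,"handle top/bot crop px",(proj(n,dry(p,[[-72,72,173],[-72,72,80]]))-[x0,y0])*3)
for nm,z,s,d in [("stack",103,f(280,168,[(170,38)]),f(265,203,[(226,49)])),("wide",88,f(280,168,[(206,185)]),f(265,203,[(168,182)])),("beaker",116,f(155,88,[(150,165)]),f(205,105,[(145,142)])),
 ("timer",18,np.array([[392,398]])/1.5625,np.array([[368,395]])/1.5625),("tape",13,np.array([[240,324]])/1.5625,np.array([[306,297]])/1.5625),("marker",6,np.array([[247,359]])/1.5625,np.array([[292,322]])/1.5625)]:
    print(nm,onplane("scene",s[0],z),onplane("side",d[0],z))
E
```

```text
dryer [495.44 307.44   0.75] 8.428324579753962 [ 0.04  0.54  1.93 -2.03 -0.   -0.52 -0.22  0.39 -2.15 -0.95 -0.59  0.46
 -0.38  0.49  4.05 -0.76]
scene handle top/bot crop px [[ 58.29 169.8 ]
 [ 72.97 258.43]]
side handle top/bot crop px [[ 35.23 107.71]
 [ 43.59 193.04]]
stack [595.86   2.02] [597.61  -1.04]
wide [501.79 -88.67] [505.14 -90.55]
beaker [486.83 313.59] [493.72 310.64]
timer [357.68  59.8 ] [361.64  54.51]
tape [316.21 331.29] [320.83 326.79]
marker [279.84 276.65] [283.73 274.07]
```

```bash
cat >> h.py <<'E'
DR=np.array([495.44,307.44,0.75])
def ori(psi,al=np.pi/2):
    z=np.array([np.cos(al)*np.cos(psi),np.cos(al)*np.sin(psi),-np.sin(al)])
    x=np.array([np.sin(al)*np.cos(psi),np.sin(al)*np.sin(psi),np.cos(al)])
    return R.from_matrix(np.c_[x,np.cross(z,x),z]).as_quat()
def tcp(g,psi,al=np.pi/2):   # TCP for a grasp point g
    return np.array(g)+19*R.from_quat(ori(psi,al)).as_matrix()[:,2]
def handle(th,z=158):
    c,s=np.cos(th),np.sin(th);x,y=-72,172
    return dry(DR,[c*x-s*y,-100+s*x+c*y,z])[0]
E
python3 - <<'E'
from h import *
def t(nm,p,q):print(nm,np.array(p),bot.solve_ik(p,q))
for f in(0,np.pi):
  for th in(0,.4,.8,1.2,1.6,1.7):t(("door",f,th),tcp(handle(th),DR[2]+th-f),ori(DR[2]+th-f))
for al in(.2,.35,.5):
  for az in(.75,.6):
    for l in([-200,7,100],[-3,7,88],[-140,30,48]):t(("bk",al,az,l),tcp(dry(DR,l)[0],az,al),ori(az,al))
for ps in(0,.75,-.8):t(("stack",ps),[597,0,200],ori(ps))
for n in("side","scene"):print(n,proj(n,dry(DR,[[-140,30,0],[-140,7,0],[-110,30,0]]))*1.5625)
E
```

```text
('door', 0, 0) [393.68 311.04 139.  ] [ 1.06  0.15 -0.49  0.   -0.93  1.26]
('door', 0, 0.4) [377.2  238.81 139.  ] [ 1.01  0.06 -0.6   0.   -0.92  1.71]
('door', 0, 0.8) [390.14 165.86 139.  ] [ 0.87  0.02 -0.64  0.   -0.91  2.25]
('door', 0, 1.2) [430.48 103.71 139.  ] [ 0.68  0.05 -0.6   0.   -0.92  2.84]
('door', 0, 1.6) [491.83  62.18 139.  ] [ 0.52  0.14 -0.5  -0.   -0.93 -2.89]
('door', 0, 1.7) [509.36  55.87 139.  ] [ 0.49  0.17 -0.46 -0.   -0.94 -2.76]
('door', 3.141592653589793, 0) [393.68 311.04 139.  ] [ 1.06  0.15 -0.49  0.   -0.93 -1.88]
('door', 3.141592653589793, 0.4) [377.2  238.81 139.  ] [ 1.01  0.06 -0.6   0.   -0.92 -1.43]
('door', 3.141592653589793, 0.8) [390.14 165.86 139.  ] [ 0.87  0.02 -0.64  0.   -0.91 -0.89]
('door', 3.141592653589793, 1.2) [430.48 103.71 139.  ] [ 0.68  0.05 -0.6   0.   -0.92 -0.31]
('door', 3.141592653589793, 1.6) [491.83  62.18 139.  ] [ 0.52  0.14 -0.5   0.   -0.93  0.26]
('door', 3.141592653589793, 1.7) [509.36  55.87 139.  ] [ 0.49  0.17 -0.46  0.   -0.94  0.39]
('bk', 0.2, 0.75, [-200, 7, 100]) [357.96 188.93  96.23] None
('bk', 0.2
[... 803 characters left out ...]
1.71 -1.03 -1.82]
('bk', 0.5, 0.75, [-3, 7, 88]) [500.67 321.88  78.89] [-0.04  0.41 -0.8  -2.15 -0.84 -1.91]
('bk', 0.5, 0.75, [-140, 30, 48]) [384.75 245.33  38.89] None
('bk', 0.5, 0.6, [-200, 7, 100]) [358.09 185.65  90.89] None
('bk', 0.5, 0.6, [-3, 7, 88]) [502.24 319.93  78.89] [-0.05  0.46 -0.94 -2.42 -0.93 -1.7 ]
('bk', 0.5, 0.6, [-140, 30, 48]) [386.32 243.38  38.89] None
('stack', 0) [597   0 200] [ 0.33  0.25 -0.2   0.   -1.12  1.24]
('stack', 0.75) [597   0 200] [ 0.33  0.25 -0.2   0.   -1.12  1.99]
('stack', -0.8) [597   0 200] [ 0.33  0.25 -0.2   0.   -1.12  0.44]
side [[345.95 327.34]
 [356.94 331.35]
 [354.77 317.45]]
scene [[311.41 338.71]
 [326.31 338.05]
 [311.83 324.03]]
```

Run:
```python
from h import *
def ok(l,az,al):
    q=bot.solve_ik(tcp(l,az,al),ori(az,al));return q is not None
path=[dry(DR,[x,7,z])[0] for x,z in((-3,84),(-3,94),(-30,94),(-60,94),(-90,94),(-120,94))]
for al in(.2,.3,.4,.5,.6):
  for az in np.arange(.35,1.6,.1):
    s="".join("01"[ok(p,az,al)] for p in path)
    if s[0]=="1":print("path %.2f %.2f"%(al,az),s)
for P in([620,120],[640,90],[393,226],[420,150],[420,200],[440,0],[600,-110],[650,-60]):
  for al in(.3,.4,.5,.6):
    s=[round(az,1) for az in np.arange(-1.4,1.6,.2) if ok([*P,46],az,al)]
    if s:print(P,al,s)
```

```text
path 0.20 0.65 110000
path 0.20 0.75 111110
path 0.20 0.85 111111
path 0.20 0.95 111111
path 0.20 1.05 111111
path 0.20 1.15 111111
path 0.20 1.25 111111
path 0.20 1.35 111111
path 0.20 1.45 111111
path 0.20 1.55 111111
path 0.30 0.65 110000
path 0.30 0.75 111100
path 0.30 0.85 111111
path 0.30 0.95 111111
path 0.30 1.05 111111
path 0.30 1.15 111111
path 0.30 1.25 111111
path 0.30 1.35 111111
path 0.30 1.45 111111
path 0.30 1.55 111111
path 0.40 0.65 111000
path 0.40 0.75 111110
path 0.40 0.85 111111
path 0.40 0.95 111111
path 0.40 1.05 111111
path 0.40 1.15 111111
path 0.40 1.25 111111
path 0.40 1.35 111111
path 0.40 1.45 111111
path 0.40 1.55 111111
path 0.50 0.55 110000
path 0.50 0.65 111110
path 0.50 0.75 111111
path 0.50 0.85 111111
path 0.50 0.95 111111
path 0.50 1.05 111111
path 0.50 1.15 111111
path 0.50 1.25 111111
path 0.50 1.35 111111
path 0.50 1.45 111111
path 0.50 1.55 111111
path 0.60 0.45 111000
path 0.60 0.55 111111
path 0.60 0.65 111111
path 0.60 0.75 111111
path 0.60 0.85 111111
path 0.60 0.95 111111
path 0.60 1.05 111111
path 0.60 1.15 111111
path 0.60 1.25 111111

[... 4850 characters left out ...]
oat64(0.6), np.float64(0.8), np.float64(1.0), np.float64(1.2), np.float64(1.4)]
[650, -60] 0.4 [np.float64(-1.4), np.float64(-1.2), np.float64(-0.2), np.float64(-0.0), np.float64(0.2), np.float64(0.4), np.float64(0.6), np.float64(0.8), np.float64(1.0), np.float64(1.2), np.float64(1.4)]
[650, -60] 0.5 [np.float64(-1.4), np.float64(-1.2), np.float64(-0.2), np.float64(-0.0), np.float64(0.2), np.float64(0.4), np.float64(0.6), np.float64(0.8), np.float64(1.0), np.float64(1.2), np.float64(1.4)]
[650, -60] 0.6 [np.float64(-1.4), np.float64(-1.2), np.float64(-0.2), np.float64(-0.0), np.float64(0.2), np.float64(0.4), np.float64(0.6), np.float64(0.8), np.float64(1.0), np.float64(1.2), np.float64(1.4)]
```

Run:
```python
from h import *
import cv2
def st(m):
    s=bot.read_state();print(m,round(s["t"],1),s["tcp_pos"],s["contact_force"],round(s["width"],1),s["joint_pos"])
ps=lambda th:DR[2]+th-np.pi
p=bot.read_state()["tcp_pos"]
bot.line_to([p[0],p[1],320],250)
bot.move_gripper(50)
bot.move_ptp([*handle(0)[:2],300],ori(ps(0)));st("above")
bot.line_to([*handle(0)[:2],200],200)
bot.line_to(tcp(handle(0),ps(0)),60);st("down")
bot.move_gripper(0,25);st("grip")
for th in np.linspace(0,1.70,13)[1:]:
    bot.line_to(tcp(handle(th),ps(th)),120,ori(ps(th)))
    f=bot.read_state()["contact_force"]
    if np.linalg.norm(f)>15:print(th,f)
    if np.linalg.norm(f)>60:break
st("open")
bot.move_gripper(45);
q=bot.read_state()["tcp_pos"];bot.line_to([q[0],q[1],290],200);st("up")
a=bot.camera("scene")[:,:,::-1];b=bot.camera("side")[:,:,::-1]
cv2.imwrite("pics/d.png",np.hstack([cv2.resize(np.clip(i[60:310,100:380]*k,0,255).astype(np.uint8),(400,357)) for i,k in((a,1.5),(b,1.))]))
```

```text
above 3.0 [393.7  311.56 300.16] [0.39 0.12 0.46] 50.0 [ 1.06  0.03 -0.24  0.   -1.3  -1.88]
down 4.8 [393.88 311.31 139.38] [-1.24 -0.93 -0.76] 50.0 [ 1.06  0.15 -0.49  0.   -0.93 -1.88]
grip 5.6 [393.6  311.1  139.02] [-2.39  0.93  1.49] 9.3 [ 1.06  0.15 -0.49 -0.   -0.93 -1.88]
open 10.0 [510.87  58.81 138.83] [ 0.28 11.42 -3.43] 9.2 [ 0.49  0.17 -0.46 -0.   -0.93  0.39]
up 11.7 [508.65  55.72 288.73] [-0.37 -0.26 -0.79] 45.1 [ 0.49  0.05 -0.24 -0.   -1.28  0.39]
```

View pics/d.png

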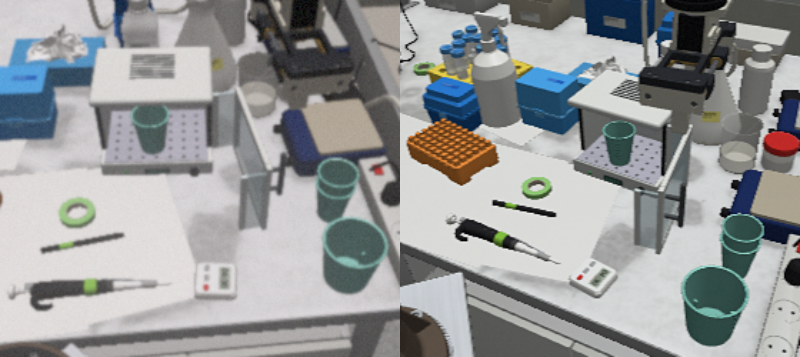

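The door stands open at about 1.7 rad and the beaker is clearly visible on the plate (scene crop rim centre (150,113), side crop (220,130)). The bench in front of the cabinet is free.

Run:
```python
from h import *
import cv2
k=280/400
s=np.array([150.5,113])*k+[100,60];d=np.array([220,130])*k+[100,60]
print("beaker",onplane("scene",s,116),onplane("side",d,116))
def st(m):
    s=bot.read_state();print(m,round(s["t"],1),s["tcp_pos"],s["contact_force"],round(s["width"],1),s["joint_pos"])
bot.move_gripper(88)
P=dry(DR,[-150,7,0])[0][:2]
try:
    bot.move_ptp([*P,350],ori(.9));st("a")
    for al,z in((1.2,330),(.9,300),(.65,260),(.45,220)):
        bot.line_to(tcp([*P,z],.9,al),150,ori(.9,al));st(al)
except bot.Unreachable as e:print("unreach",e);st("x")
a=bot.camera("scene")[:,:,::-1];b=bot.camera("side")[:,:,::-1]
cv2.imwrite("pics/e.png",np.hstack([cv2.resize(np.clip(i*k,0,255).astype(np.uint8),(400,300)) for i,k in((a,1.5),(b,1.))]))
```

```text
beaker [497.61 321.58] [498.02 314.53]
a 13.7 [381.03 210.13 349.84] [-0.39 -0.65  0.61] 87.3 [ 0.96 -0.11 -0.26  0.   -1.42  1.51]
1.2 14.3 [385.39 214.68 312.56] [-0.13 -0.8   1.01] 87.1 [ 0.99 -0.33 -0.57  0.04 -0.96  1.46]
0.9 14.8 [389.04 220.14 286.38] [0.38 1.01 0.69] 87.7 [ 1.03 -0.49 -0.88  0.16 -0.52  1.33]
unreach the arm cannot follow that straight line within its joint ranges
x 14.8 [389.04 220.14 286.38] [0.38 1.01 0.69] 87.7 [ 1.03 -0.49 -0.88  0.16 -0.52  1.33]
```

View pics/e.png

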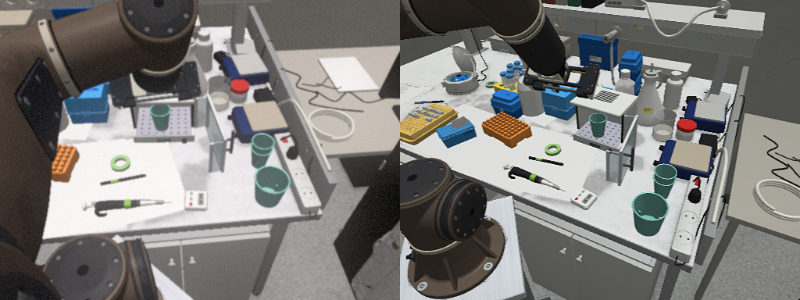

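The arm is clear of everything, above the front of the cabinet. I'll check which joint branch is usable for the low-tilt approach.

Run:
```python
from h import *
B=np.array([495,316])
for az in(.8,1.0,1.2):
  for al in (.35,.5):
    for l in([-150,7,220],[-110,7,90],[3,7,84]):
      print(az,al,l,bot.solve_ik(tcp(dry(DR,l)[0],az,al),ori(az,al)))
for G,az,al in(([400,0,300],.9,.5),([420,100,330],.9,.5),([450,0,350],.7,.8),([450,100,350],.7,.6)):
  print(G,az,al,bot.solve_ik(tcp(G,az,al),ori(az,al)))
```

```text
0.8 0.35 [-150, 7, 220] [-0.28 -0.11 -0.85 -1.62 -0.98 -2.47]
0.8 0.35 [-110, 7, 90] [-0.44  0.73 -0.98 -1.95 -1.27 -1.44]
0.8 0.35 [3, 7, 84] [-0.14  0.63 -0.84 -2.17 -1.16 -1.66]
0.8 0.5 [-150, 7, 220] [ 0.11 -0.27 -0.76 -1.4  -0.6  -2.98]
0.8 0.5 [-110, 7, 90] [-0.27  0.38 -0.9  -1.9  -0.95 -1.89]
0.8 0.5 [3, 7, 84] [-0.02  0.42 -0.75 -2.09 -0.83 -1.97]
1.0 0.35 [-150, 7, 220] [-0.29  0.01 -0.75 -1.5  -1.13 -2.45]
1.0 0.35 [-110, 7, 90] [-0.33  0.57 -0.8  -1.73 -1.18 -1.78]
1.0 0.35 [3, 7, 84] [-0.1   0.57 -0.67 -1.9  -1.09 -1.91]
1.0 0.5 [-150, 7, 220] [-0.05 -0.14 -0.69 -1.34 -0.9  -2.8 ]
1.0 0.5 [-110, 7, 90] [-0.19  0.36 -0.76 -1.67 -0.96 -2.09]
1.0 0.5 [3, 7, 84] [ 0.02  0.41 -0.61 -1.8  -0.85 -2.19]
1.2 0.35 [-150, 7, 220] [-0.25  0.11 -0.64 -1.38 -1.25 -2.44]
1.2 0.35 [-110, 7, 90] [-0.25  0.54 -0.66 -1.55 -1.2  -1.97]
1.2 0.35 [3, 7, 84] [-0.06  0.57 -0.52 -1.68 -1.12 -2.09]
1.2 0.5 [-150, 7, 220] [-0.09 -0.02 -0.6  -1.26 -1.09 -2.7 ]
1.2 0.5 [-110, 7, 90] [-0.13  0.38 -0.64 -1.49 -1.03 -2.2 ]
1.2 0.5 [3, 7, 84] [ 0.05  0.44 -0.49 -1.58 -0.93 -2.32]
[400, 0, 300] 0.9 0.5 [-0.61 -0.11 -0.47 -1.11 -1.35 -2.85]
[420, 100, 330] 0.9 0.5 None
[450, 0, 350] 0.7 0.8 [-0.02 -0.32 -0.43 -0.61 -0.92  2.53]
[450, 100, 350] 0.7 0.6 [ 0.3  -0.43 -0.6  -0.64 -0.56  2.37]
```

Run:
```python
from h import *
import cv2
def st(m):
    s=bot.read_state();print(m,round(s["t"],1),s["tcp_pos"],s["contact_force"],round(s["width"],1),s["joint_pos"])
j=np.array(bot.read_state()["joint_pos"]);j[5]=-2.4
bot.move_joints(j)
az,al=.82,.42
g=dry(DR,[-150,7,200])[0]
q=bot.solve_ik(tcp(g,az,al),ori(az,al));print(q)
if q is not None and q[3]<-1:
    bot.move_joints(q);st("pre")
    g=dry(DR,[-110,7,84])[0]
    try: bot.line_to(tcp(g,az,al),120,ori(az,al));st("low")
    except bot.Unreachable as e:print(e)
s=bot.read_state();np.savez("pose.npz",p=s["tcp_pos"],q=s["eef_rot"])
w=bot.camera("wrist")[:,:,::-1]
a=bot.camera("scene")[:,:,::-1];b=bot.camera("side")[:,:,::-1]
m=np.vstack([np.hstack([cv2.resize(np.clip(i*k,0,255).astype(np.uint8),(400,300)) for i,k in((a,1.5),(b,1.))]),np.hstack([cv2.resize(w,(400,300)),cv2.resize(b[75:225,175:375],(400,300))])])
cv2.imwrite("pics/f.png",m)
```

```text
[-0.2  -0.1  -0.82 -1.58 -0.89 -2.53]
pre 19.6 [392.09 223.09 191.91] [-0.84 -0.41 -0.33] 87.8 [-0.2  -0.1  -0.83 -1.58 -0.89 -2.53]
low 20.7 [421.79 250.53  76.65] [-0.06  0.81  0.28] 87.4 [-0.37  0.57 -0.94 -1.92 -1.13 -1.63]
```

View pics/f.png

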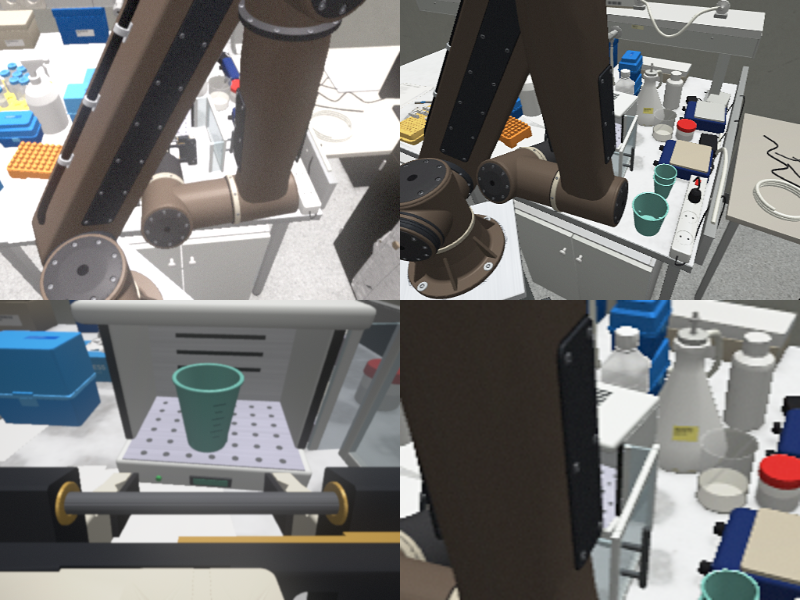

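The wrist view shows the beaker dead ahead (rim centre (209,379) in the montage) with the roof and door clear of the fingers. The forearm hangs low near the open door, so I'll triangulate it before moving in.

Run:
```python
from h import *
z=np.load("pose.npz");po=(z["p"],z["q"])
def inv(P):
    c,s=np.cos(DR[2]),np.sin(DR[2]);d=np.array(P)[:2]-DR[:2];return np.array([c*d[0]+s*d[1],-s*d[0]+c*d[1]])
B=onplane("wrist",np.array([209,79])*1.28,116,po);print("beaker",B,inv(B))
Bb=onplane("wrist",np.array([207,145])*1.28,40,po);print("bottom front-ish",Bb,inv(Bb))
c=proj("wrist",dry(DR,[[-36,100,165],[-36,-100,165],[-36,100,40],[-36,-100,40]]),po)/1.28+[0,300];print("roof/plate corners px",c)
tri=lambda a,b:least_squares(lambda P:np.r_[proj("scene",P)[0]-a,proj("side",P)[0]-b],[400,50,150])
for nm,a,b in(("forearm end",(285,200),(215,205)),("wrist near end",(165,225),(95,180))):
    o=tri(np.array(a)*1.28,np.array(b)*1.28);print(nm,o.x,o.cost)
print("door end",dry(DR,[-192,-171,0]),"handle",handle(1.7))
for l in([-110,7,84],[3,7,84]):print(bot.solve_ik(tcp(dry(DR,l)[0],.82,.42),ori(.82,.42)))
```

```text
beaker [488.42 310.65] [-2.95  7.13]
bottom front-ish [489.35 312.55] [-0.97  7.89]
roof/plate corners px [[ 70.33 325.25]
 [378.68 330.5 ]
 [113.05 462.62]
 [318.11 472.63]]
forearm end [ 367.03 -171.3   231.9 ] 19.32557355876162
wrist near end [152.84 -32.92 250.74] 0.022098002660206922
door end [[471.52  51.45   0.  ]] handle [509.36  55.87 158.  ]
[-0.37  0.57 -0.94 -1.92 -1.13 -1.63]
[-0.09  0.52 -0.79 -2.11 -1.   -1.82]
```

Run:
```python
from h import *
import cv2
def st(m):
    s=bot.read_state();print(m,round(s["t"],1),s["tcp_pos"],s["contact_force"],round(s["width"],1),s["finger_force"]);return s
az,al=.82,.42
T=lambda l:tcp(dry(DR,l)[0],az,al)
tests=[[-8,7,86],[-8,7,98],[-100,7,98],[-135,10,98],[-135,10,46.5],[-150,10,160],[-150,10,230]]
r=[bot.solve_ik(T(l),ori(az,al)) is not None for l in tests];print(r)
if all(r):
    bot.line_to(T([-70,7,86]),120)
    bot.line_to(T([-8,7,86]),60);s=st("in")
    if np.linalg.norm(s["contact_force"])<6:
        bot.move_gripper(0,10);s=st("grip")
        if 50<s["width"]<66:
            bot.line_to(T([-8,7,98]),50);st("lift")
            bot.line_to(T([-110,8.5,98]),90)
            bot.line_to(T([-135,10,98]),90);st("out")
s=bot.read_state();np.savez("pose.npz",p=s["tcp_pos"],q=s["eef_rot"])
w=bot.camera("wrist")[:,:,::-1];a=bot.camera("scene")[:,:,::-1]
cv2.imwrite("pics/g.png",np.hstack([cv2.resize(w,(400,300)),cv2.resize(np.clip(a*1.2,0,255).astype(np.uint8),(400,300))]))
```

```text
[True, True, True, True, True, True, True]
in 22.6 [496.36 319.69  78.15] [-0.25 -0.31 -0.38] 87.9 0.0
grip 23.2 [496.61 319.81  78.3 ] [0.29 0.23 1.09] 56.0 9.855447588933544
lift 23.6 [496.68 319.9   90.62] [-0.64  0.23 -0.55] 55.7 9.924067896471911
out 25.3 [402.27 235.25  90.21] [ 0.02  0.25 -0.04] 55.7 9.92368432958699
```

View pics/g.png

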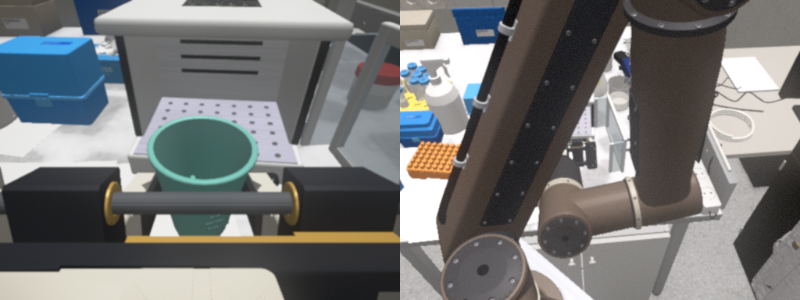

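The beaker is held upright between the fingers and clear of the cabinet; nothing is being touched. I'll set it down, change to tool-down, and take measuring looks at the stack (two opposite wrist yaws to cancel the camera offset) and at the beaker.

Run:
```python
from h import *
import cv2,pickle
def st(m):
    s=bot.read_state();print(m,round(s["t"],1),s["tcp_pos"],s["contact_force"],round(s["width"],1),s["joint_pos"]);return s
az,al=.82,.42
T=lambda l:tcp(dry(DR,l)[0],az,al)
bot.line_to(T([-135,10,54]),100)
bot.line_to(T([-135,10,46.2]),25);st("down")
bot.pause(.2);bot.move_gripper(88)
bot.line_to(T([-138,10,120]),100);bot.line_to(T([-150,10,200]),200);st("up")
bot.move_joints([1.03,-.49,-.88,.16,-.52,-2.4]);st("back")
L=[]
def look(nm,z):
    bot.pause(.15);s=bot.read_state();L.append((nm,s["tcp_pos"],s["eef_rot"],bot.camera("wrist"),z))
bot.move_ptp([470,120,300],ori(-.8-np.pi));st("via")
bot.move_ptp([597,0,205],ori(-.8-np.pi));look("stack",103)
bot.move_ptp([597,0,205],ori(-.8));look("stack",103);st("s2")
bot.line_to([470,120,300],300)
B=dry(DR,[-130,10,178])[0]
bot.move_ptp(B,ori(.8));look("beaker",76);st("b")
pickle.dump(L,open("looks.pkl","wb"))
```

```text
down 26.4 [401.73 235.45  38.81] [ 0.01  0.17 -0.69] 56.0 [-0.51  0.89 -1.   -1.93 -1.24 -1.25]
up 29.0 [390.26 225.42 191.18] [-0.75  0.31 -0.35] 87.8 [-0.2  -0.1  -0.83 -1.59 -0.89 -2.53]
back 30.5 [388.66 220.64 283.3 ] [ 0.89 -0.32 -0.67] 88.0 [ 1.03 -0.49 -0.88  0.16 -0.52 -2.4 ]
via 31.3 [470.13 119.12 298.37] [-0.72  0.09 -0.99] 87.9 [ 0.65 -0.   -0.27 -0.   -1.3  -3.03]
s2 35.2 [597.02  -0.   205.01] [-0.51 -0.42 -0.01] 87.6 [ 0.33  0.25 -0.2   0.   -1.13  0.44]
b 37.4 [393.92 225.97 178.21] [0.32 0.19 0.25] 87.6 [ 0.96  0.03 -0.53  0.   -1.02  1.41]
```

```bash
cat > fit.py <<'E'
from h import *
def fit(pose,img,z,r0=33,guess=None):
    """Centre of the bright rim circle at height z: teal-bright pixels put on the plane, robust circle fit."""
    hsv=cv2.cvtColor(img,cv2.COLOR_RGB2HSV);h,s,v=[hsv[:,:,i].astype(int) for i in range(3)]
    teal=(h>70)&(h<100)&(s>60)
    vv=v[teal];t=np.percentile(vv,75);m=teal&(v>t)
    uv=np.argwhere(m)[:,::-1].astype(float)
    c=C["wrist"];V=view("wrist",pose);Rw=V[:3,:3].T;o=-Rw@V[:3,3]
    d=np.c_[(uv[:,0]-c["cx"])/c["fx"],-(uv[:,1]-c["cy"])/c["fy"],-np.ones(len(uv))]@Rw.T
    P=(o+d*((z-o[2])/d[:,2])[:,None])[:,:2]
    g=np.array(guess if guess is not None else np.median(P,0));k=np.linalg.norm(P-g,axis=1)<60;P=P[k]
    best=min((least_squares(lambda q:np.hypot(*(P-q[:2]).T)-q[2],[g[0]+a,g[1]+b,r0],loss="cauchy",f_scale=.7) for a in(-6,0,6) for b in(-6,0,6)),key=lambda o:o.cost)
    return best.x,m
E
python3 - <<'E'
from fit import *
import pickle
L=pickle.load(open("looks.pkl","rb"));ims=[]
for nm,p,q,im,z in L:
    x,m=fit((p,q),im,z,guess=[597,0] if nm=="stack" else [394,226])
    Rm=R.from_quat(q).as_matrix();print(nm,x,"tool frame",Rm.T@(np.r_[x[:2],p[2]]-p))
    v=im[:,:,::-1].copy()
    a=np.linspace(0,2*np.pi,90)
    for u in proj("wrist",np.c_[x[0]+x[2]*np.cos(a),x[1]+x[2]*np.sin(a),0*a+z],(p,q)):
        cv2.circle(v,(int(round(u[0])),int(round(u[1]))),0,(0,0,255),-1)
    ims.append(cv2.resize(v,(400,300),interpolation=cv2.INTER_AREA))
    ims.append(cv2.resize(np.dstack([m*255]*3).astype(np.uint8),(400,300))) if len(ims)==2 else None
cv2.imwrite("pics/h.png",np.vstack([np.hstack(ims[:2]),np.hstack([ims[3],ims[2]])]))
E
```

```text
stack [596.56   2.51  31.03] tool frame [1.26 0.79 0.  ]
stack [592.14   2.07  27.17] tool frame [-4.86  2.05 -0.  ]
beaker [394.89 230.83  23.97] tool frame [ 4.17 -2.8   0.  ]
```

View pics/h.png

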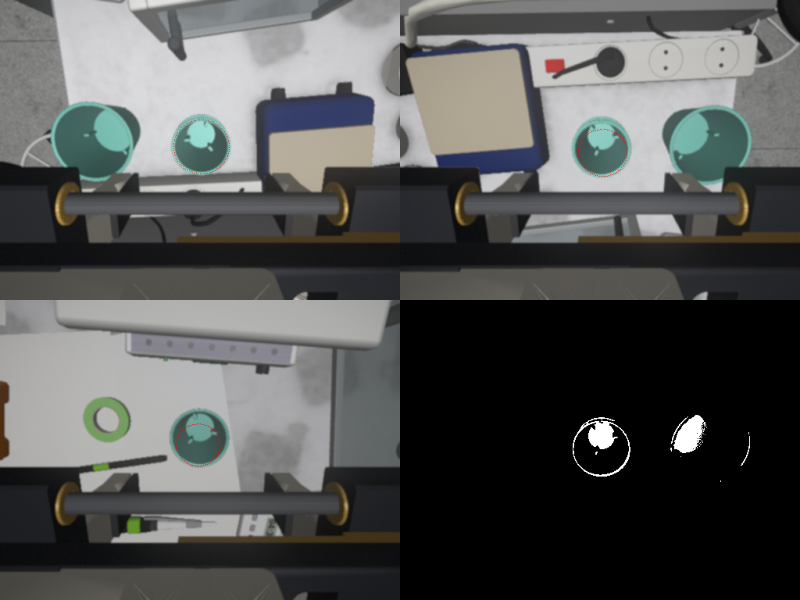

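The three looks show the rim rings clearly (stack at (201,145) and (601,147), beaker at (199,437)), but the bright inner floor misled two of the fits. I'll fit the outer contour instead.

```bash
cat > fit.py <<'E'
from h import *
def fit(pose,img,z,guess):
    """Centre of the rim circle at height z: outer contour of the teal blob put on that plane, robust circle fit."""
    hsv=cv2.cvtColor(img,cv2.COLOR_RGB2HSV);h,s,v=[hsv[:,:,i].astype(int) for i in range(3)]
    m=((h>70)&(h<100)&(s>60)).astype(np.uint8)
    u=proj("wrist",[*guess,z],pose)[0]
    ct=min(cv2.findContours(m,cv2.RETR_EXTERNAL,cv2.CHAIN_APPROX_NONE)[0],key=lambda k:np.hypot(*(k[:,0].mean(0)-u)) if len(k)>100 else 1e9)
    uv=cv2.convexHull(ct)[:,0].astype(float)
    uv=ct[:,0].astype(float)
    c=C["wrist"];V=view("wrist",pose);Rw=V[:3,:3].T;o=-Rw@V[:3,3]
    d=np.c_[(uv[:,0]-c["cx"])/c["fx"],-(uv[:,1]-c["cy"])/c["fy"],-np.ones(len(uv))]@Rw.T
    P=(o+d*((z-o[2])/d[:,2])[:,None])[:,:2]
    b=least_squares(lambda q:np.hypot(*(P-q[:2]).T)-q[2],[*P.mean(0),33.5],loss="cauchy",f_scale=.5)
    return b.x,np.median(abs(np.hypot(*(P-b.x[:2]).T)-b.x[2]))
E
python3 - <<'E'
from fit import *
import pickle
for nm,p,q,im,z in pickle.load(open("looks.pkl","rb")):
    x,e=fit((p,q),im,z,[597,0] if nm=="stack" else [394,226])
    Rm=R.from_quat(q).as_matrix();print(nm,x,e,"tool frame",Rm.T@(np.r_[x[:2],p[2]]-p))
E
```

```text
stack [595.73   2.87  32.23] 0.5521701946029332 tool frame [ 2.1   0.44 -0.  ]
stack [596.78  -0.6   32.18] 0.4026233705570661 tool frame [ 0.28  0.58 -0.  ]
beaker [401.16 235.59  31.68] 0.19952532108087162 tool frame [11.96 -1.63  0.  ]
```

Run:
```python
from h import *
import cv2
def st(m):
    s=bot.read_state();print(m,round(s["t"],1),s["tcp_pos"],s["contact_force"],round(s["width"],1),round(s["finger_force"],1));return s
B=np.array([399.9,235.2]);S=np.array([596.25,1.13])
bot.line_to([*B,130],200);bot.line_to([*B,56],80);s=st("at")
bot.move_gripper(0,10);s=st("grip")
assert 62<s["width"]<70
bot.line_to([*B,90],60);bot.line_to([*B,290],200)
bot.move_ptp([490,115,300],ori(-.8))
bot.move_ptp([*S,250],ori(-.8));bot.pause(.2);s=st("above")
c=2*S-s["tcp_pos"][:2]
bot.line_to([*c,165],120);bot.pause(.1)
bot.line_to([*c,126],50);bot.pause(.2);s=st("126")
a=bot.camera("scene")[:,:,::-1];b=bot.camera("side")[:,:,::-1]
k=lambda i,x,y,g:cv2.resize(np.clip(i[y:y+150,x:x+200]*g,0,255).astype(np.uint8),(400,300),interpolation=cv2.INTER_CUBIC)
cv2.imwrite("pics/i.png",np.hstack([k(a,240,110,1.5),k(b,240,140,1)]))
```

```text
at 38.8 [400.18 235.52  56.45] [-0.27 -0.06  0.31] 87.8 0.0
grip 39.4 [399.98 235.34  56.15] [0.5  0.52 2.04] 63.1 10.0
above 43.3 [596.16   2.1  250.82] [ 0.32  0.25 -1.37] 62.9 10.0
126 45.4 [596.53   0.2  126.36] [ 0.12 -0.7  -0.33] 62.8 10.0
```

View pics/i.png

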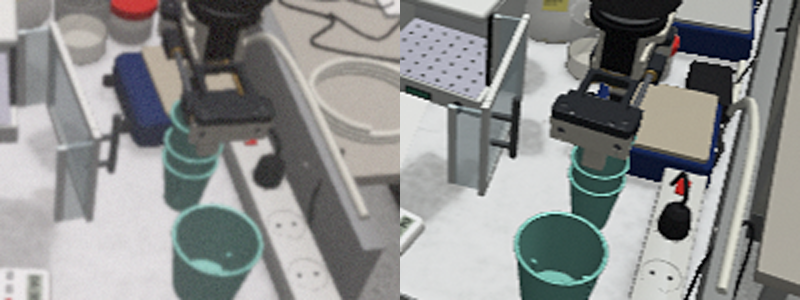

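The held beaker is upright and concentric inside the stack in both views, and the stack hasn't moved. I'll lower it the rest of the way and release.

Run:
```python
from h import *
import cv2
from fit import fit
def F(n=6):
    f=[]
    for _ in range(n):bot.pause(.03);f.append(bot.read_state()["contact_force"])
    return np.mean(f,0)
def st(m):
    s=bot.read_state();print(m,round(s["t"],1),s["tcp_pos"],F(),round(s["width"],1));return s
S=np.array([596.25,1.13])
bot.line_to([*S,125],20);f0=F();st("c")
for z in(121,118,116,114,112.5,111.5):
    bot.line_to([*S,z],20);f=F()-f0;print(z,f)
    if abs(f[2])>2 or np.hypot(*f[:2])>1.5:break
st("low")
bot.move_gripper(88);bot.pause(.3)
bot.line_to([*S,135],60);bot.line_to([*S,232],150);bot.pause(.2)
s=bot.read_state();w=bot.camera("wrist")
for z in(130,):print("rim fit",z,fit((s["tcp_pos"],s["eef_rot"]),w,z,S))
a=bot.camera("scene")[:,:,::-1];b=bot.camera("side")[:,:,::-1]
k=lambda i,x,y,g:cv2.resize(np.clip(i[y:y+75,x:x+100]*g,0,255).astype(np.uint8),(400,300),interpolation=cv2.INTER_CUBIC)
cv2.imwrite("pics/j.png",np.vstack([np.hstack([k(a,290,145,1.5),k(b,290,180,1)]),np.hstack([cv2.resize(w[:,:,::-1],(400,300)),cv2.resize(b,(400,300))])]))
for n in("scene","side"):
    for z in(130,103,76):print(n,z,"rim centre in crop px",(proj(n,[*S,z])-([290,145] if n=="scene" else [290,180]))*4)
st("end")
```

```text
c 45.9 [596.26   1.15 125.  ] [ 0.07 -0.02 -0.35] 62.9
121 [-0.24 -0.18  0.14]
118 [-0.09 -0.    0.03]
116 [ 0.12 -0.29  0.18]
114 [0.2  0.08 0.24]
112.5 [-0.13  0.14 -0.06]
111.5 [ 0.21  0.19 -0.09]
low 49.0 [596.25   1.13 111.51] [-0.14 -0.07 -0.61] 63.2
rim fit 130 (array([597.88,   0.31,  32.08]), np.float64(0.32376284739009265))
scene 130 rim centre in crop px [[194.24 108.26]]
scene 103 rim centre in crop px [[187.01 141.67]]
scene 76 rim centre in crop px [[180.06 173.77]]
side 130 rim centre in crop px [[202.54 119.1 ]]
side 103 rim centre in crop px [[195.98 154.07]]
side 76 rim centre in crop px [[189.7  187.59]]
end 51.8 [596.1    1.1  231.42] [-0.02 -0.21  0.13] 87.8
```

View pics/j.png

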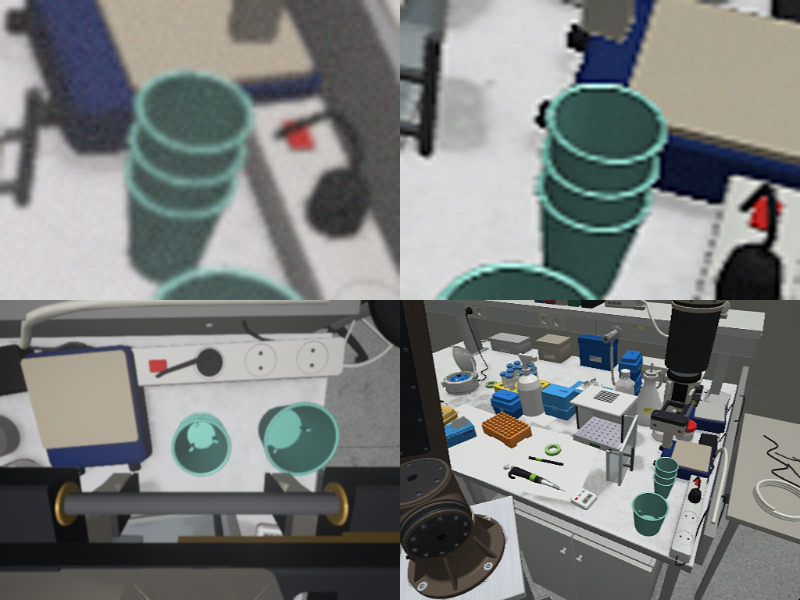

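In both views the third beaker sits level with even rim spacing, and its rim height agrees with 130 mm to within about 2 mm. A gentle fingertip touch on the rim will confirm it is home.

Run:
```python
from h import *
def F(n=5):
    f=[]
    for _ in range(n):bot.pause(.02);f.append(bot.read_state()["contact_force"])
    return np.mean(f,0)
S=np.array([596.6,0.9])
bot.move_gripper(54)
bot.line_to([*S,145],150);bot.line_to([*S,133.5],40);f0=F(10)
z=133.5
while z>129.6:
    z-=.4;bot.line_to([*S,z],15);f=F()-f0
    if f[2]>1.2:break
print(z,f,bot.read_state()["tcp_pos"])
bot.line_to([*S,145],60);bot.line_to([*S,235],200)
s=bot.read_state();print(s["t"],s["tcp_pos"])
import cv2
from fit import fit
bot.pause(.2);s=bot.read_state();print(fit((s["tcp_pos"],s["eef_rot"]),bot.camera("wrist"),130,S))
```

```text
129.89999999999995 [-0.28 -0.57  2.13] [596.7    0.89 130.1 ]
58.1333 [596.34   0.98 234.98]
(array([597.87,   0.37,  32.06]), np.float64(0.3673489928744509))
```

Contact came at 130 mm, so the beaker is fully home, and the stack did not move. Handing in.

```bash
python3 -c "
from plant import bot
print(bot.close_job())"
```

```text
the job is handed in; nothing more can be done
None
```

The cabinet door is open at about 1.7 rad, and the beaker was stood on the bench, regripped and nested fully home in the stack, with its rim at 130 mm; handed in at about 58 s of the 72 s limit, with no disturbance to the stack or other items seen in the images.

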